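# Tuck the sprung tab of a parts case under its lip

## Task

The grey parts case on the bench stands open, with a bearing and a spark plug inside. With the fingertips alone, fold its upright sprung tab over until it lies flat on the case, then keep it pressed down and push it along towards the steel lip until it stops, so that its front edge is tucked fully beneath the lip and the tab stays shut when you let go. Do not pinch the tab, do not pick anything up, and leave the contents and the things around the case where they are.

Things in the scene. Friction and masses are not known exactly. Their poses are not given: they have to be found in the camera images.
- kit_case: Grey open steel tray, 170 (x) x 130 (y) x 45 mm high, walls 4 mm, fixed on a plywood board (top 24 mm above the bench). Origin: centre of its underside; z up; x points from the hinge end to the lip end. The tab hinges on a pin along y near the -x end, at x = -65 mm (when pin_slide is 0), z = 50.5 mm. The pin runs in slotted ears on the side walls (y = +-59 mm, x = -80 to -26 mm, top z = 58.5 mm).
- tab (a joint): Hinge of the bare aluminium tab, rad. 0: flat over the case (hard stop), outer face on top, level with the pin (case z = 50.5 mm); 1.57: upright, outer face towards the case's -x. Tab 96 mm wide, about 4 mm thick. A spring opens it towards 1.6: about 2 N, 60 mm from the pin, holds it flat; let go untucked it rises beyond 0.8. Tucked, the lip holds it at about 0.03.
- pin_slide (a joint): Travel of the pin with the tab along the case's +x, to the lip, m. 0: back; 0.024: home (hard stop). Moves at about 5 N and stays where left. With the tab flat, the tongue ends 10 mm short of the lip at 0 and is 14 mm beneath it at 0.024, with 3 mm of room below the lip. The tongue strikes the lip unless the tab is pressed flat before it is pushed along.
- step_foot (a point): Foot of the finger step on the tab's outer face, 70 mm from the pin, mid width. The step is a ridge 7 mm high, 90 mm wide, upright towards the pin (a fingertip can push it towards the lip), sloping down to the tongue in 25 mm. Between pin and step the face is plain. Its frame turns with the tab: x from pin to tongue, y along the pin, z out of the outer face.
- tab_edge (a point): Middle of the end of the tab's tongue, on the outer face, 115 mm from the pin. The tongue is the last 21 mm of the tab, 56 mm wide, 3 mm thick.
- lip_edge (a point): Middle of the lower edge of the lip, at case x = 60 mm, z = 53.5 mm. The lip is a bare steel angle 70 mm wide (y) at the case's +x end that points back to the hinge: its overhang spans case x = 60 to 85 mm, underside at z = 53.5 mm, top at z = 57.5 mm.
- tab_face: Outer aluminium sheet of the tab, with step and tongue; part of the tab. Origin on the pin.
- tab_lining: Black rubber lining on the inner face of the tab, 60 x 76 mm; part of the tab. Origin on the pin.
- bearing: Loose ball bearing, diameter 42, 12 mm high, lying in the case (floor 4 mm thick). Origin: centre of its underside.
- plug: Loose spark plug, 20 x 67 x 19 mm, lying in the case. Origin: centre of its underside.
- grease: Bystander: red grease pot with white lid, diameter 49, 41 mm high, loose. Origin: centre of its underside.
- tape: Bystander: black tape roll, diameter 62, 19 mm high, loose. Origin: centre of its underside.
- key: Bystander: black hex key, 32 x 89 x 8 mm, loose. Origin: centre of its underside.
- hammer: Bystander: copper hammer with wooden handle, 76 x 198 x 27 mm, loose. Origin: centre of its underside.

How it is judged:
By the outcome, as a careful person would: the job done as asked, in the order asked, and still so for the second after the job is handed in, with the robot touching nothing.
It also fails if it takes over 38 s, if anything falls off the work surface, if the arm or the gripper's body presses on something with over 40 N, if the wrist force passes 120 N, or if a joint passes its speed limit or range.

## Robot

A 6-joint arm with a two-finger parallel gripper is mounted at the origin on a cart in front of the work surface, level with it; the furniture and walls round the work are solid. World frame = base frame: x ahead of the robot, y to its left, z up, the work surface at z = 0. Lengths are in m, angles in rad, forces in N, time in s.
With the tool pointing down it reaches from about 0.225 to 0.875 m from the base axis. Payload 3.4 kg.
Tool frame: the origin (TCP) lies on the centre line of the jaws, within the pads' length; the fingertips stand 11 mm ahead of it and the grasp point (between the pads) lies 8 mm behind it; z points along the fingers, y is the line along which they close (so a half turn about z gives the same grasp; the last joint's range is limited). The gripper opens to 85 mm and grips with 20 to 120 N. Pads are 22 mm wide; open, the fingers measure 114 mm over their backs; the gripper's body (76 mm by 85 mm) begins 54 mm behind the grasp point. The pads swing forward as they close: fully open they stand 13 mm farther back than shut.
Start: joints at [-1.35, 0.276, 1.505, -0, 1.361, -0.121], TCP at [0.193, -0.542, 0.217] pointing down, gripper open.
Joint ranges: [-2.89, 2.89], [-0.75, 2.08], [0.22, 2.7], [-1.18, 4.32], [0.11, 2.71], [-2.7, 2.7]. Speed limits (rad/s): [2.57, 2.57, 3.14, 3.14, 3.14, 3.14].

## Interface

Orientations are given as a unit quaternion [w, x, y, z].
In Python, from rig import manip, eyes, job gives the robot as it stands.
- The arm moves only by the tool drive_tool, never from a script. Its argument "rows" is a list of rows, each a list of 3 entries, a list of its own where there are three numbers: the turn, a rotation vector about the world's x, y, z in rad, then the shift along the world's x, y, z in cm, then the finger opening in cm, from 0 to 8.54. A call has 1 to 8 rows; each row shifts and turns the commanded pose from where the row before left it; what a row does not reach is not made up. A row lasts 1/8 s, in which the tool goes at most 62.5 mm and 10.7 degrees, less where a joint would pass 70% of its speed; a pose out of reach is approached as far as the arm can. A call is refused whole if a number of a shift passes 6.25 or a number of a turn 0.188, either way. A call with a gripper value outside its range is refused whole. The fingers move at their own pace and stop on an object; "force" is the grip in N (left out, the last holds). Time passes only in rows, so rows that do not move let the fingers close. It gives the time, the measured TCP pose, the force, the opening and the grip force at its end, in the units of the state.
- manip.get_state(): the state, without advancing time (a new reading comes with each control period).
- eyes.get_image(name): name is "side" or "top" or "wrist"; returns the picture (400x640x3 uint8, red, green, blue); there is no depth.
- eyes.get_calibration(name): a dict with "camera_matrix" (3x3 intrinsics, pixels), "view" (4x4, takes a point from world to camera coordinates). Camera axes: x right, y up, looking along -z (the intrinsics and any distortion apply to the point x, -y, -z); pixel columns grow to the right and rows downward; lengths in m; the calibration is good to about 2 mm. A picture is of the moment at which its call begins: read the wrist's pose just before it. get_calibration takes no time and is no camera call; for the wrist camera it gives the pose at the moment of the call.
- job.sign_off(): hands the job in; it is judged then, once.
The state is a dict: "clock": time; "qpos": joint angles; "qd": joint speeds; "effort": joint torques, N m; "position": TCP position; "ee_rot": TCP orientation; "contact_force": force on the tool from outside, world axes, zero at the start; "moment": the same for the moment, N m; "width": finger opening in m; "gripper_force": force on a finger pad.
Only numpy, scipy, OpenCV 4.12 (cv2) and the standard library are available. Lean on these libraries where they do the work, as an engineer would, in place of code of your own. Each camera call takes 0.05 s, during which the arm holds its last target. There are 200 camera calls.

## Working session

There is one attempt and no reset: what is moved stays moved. The work goes in short steps, Python scripts to look and compute and a tool call to move; the robot and the scene stay as the last step left them, time stands still between calls to the robot, and variables do not carry over. Pictures are saved under pics/ and viewed, at most 10 in all, crops included, and the job is handed in when it is done.

Besides the shell and the picture viewer there is one more tool, called after "Request:" as a command line: name --argument value ..., lists and objects as JSON in quotes. drive_tool: Moves the arm, as the interface text tells. Its arguments: {"type":"object","properties":{"rows":{"type":"array"},"force":{"type":"number"}},"required":["rows"]}

```bash
mkdir -p pics
python3 - <<'E'
from rig import manip, eyes, job
import cv2
for n in("top","side"):
    im=eyes.get_image(n); cv2.imwrite(f"pics/{n}0.png",im[:,:,::-1])
    c=eyes.get_calibration(n); print(n,c)
s=manip.get_state(); print(s)
E
```

```text
top {'camera_matrix': array([[413.00414407,   0.        , 319.56174182],
       [  0.        , 413.00414407, 198.73804252],
       [  0.        ,   0.        ,   1.        ]]), 'view': array([[ 0.02417461, -0.99945601,  0.02243367, -0.3309113 ],
       [ 0.98349255,  0.02780182,  0.17880007, -0.55284014],
       [-0.1793265 ,  0.01774092,  0.98362964, -1.03180349],
       [ 0.        ,  0.        ,  0.        ,  1.        ]])}
side {'camera_matrix': array([[502.92570768,   0.        , 309.98152503],
       [  0.        , 502.92570768, 201.58722591],
       [  0.        ,   0.        ,   1.        ]]), 'view': array([[-0.74821147, -0.66338451, -0.01002939,  0.25384372],
       [ 0.44158252, -0.50921598,  0.73871779, -0.45111622],
       [-0.49516106,  0.54828832,  0.67394024, -0.82127351],
       [ 0.        ,  0.        ,  0.        ,  1.        ]])}
{'clock': 0.1, 'qpos': array([-1.35000833e+00,  2.76543047e-01,  1.50601490e+00, -7.96547690e-06,
        1.36070639e+00, -1.21000874e-01]), 'qd': array([-0.00010895, -0.00145215, -0.001314  ,  0.00137837, -0.00109147,
       -0.00132186]), 'effort': array([ 1.94466309e-03, -4.17699373e+01, -2.46404243e+01, -1.88813242e-04,
        5.78376421e-03, -2.72183364e-06]), 'position': array([ 0.19260568, -0.54125089,  0.21571646]), 'ee_rot': array([-8.34609948e-04,  9.85432564e-01,  1.70064587e-01, -4.55755761e-05]), 'contact_force': array([ 0.48759505, -0.06138065, -0.1158929 ]), 'moment': array([0.02396384, 0.02377921, 0.00573064]), 'gripper_force': 0.0, 'width': 0.08553949435462765}
```

View pics/top0.png

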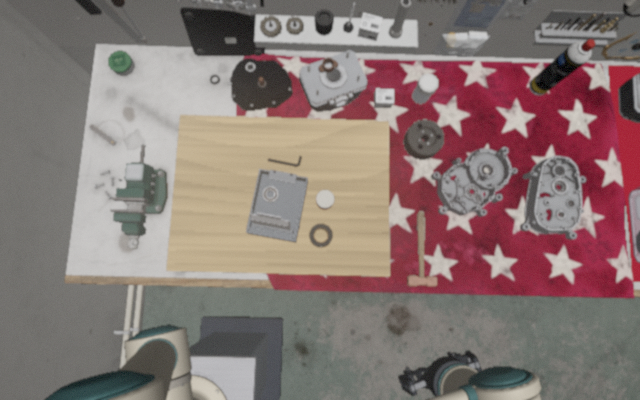

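View pics/side0.png

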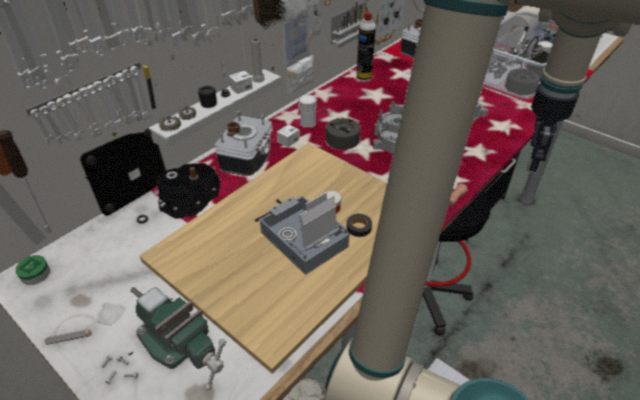

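The top view shows the case at about (278,205), with the upright tab near (270,222) on the robot side and the lip at the far end. The side view shows the tab at (320,220). I'll enlarge both.

Run:
```python
import cv2, numpy as np
a=cv2.imread("pics/top0.png")[150:255,230:345]; b=cv2.imread("pics/side0.png")[180:285,245:375]
a=cv2.resize(a,(400,int(105*400/115)),interpolation=cv2.INTER_CUBIC);b=cv2.resize(b,(400,int(105*400/130)),interpolation=cv2.INTER_CUBIC)
h=max(a.shape[0],b.shape[0]);p=lambda i:cv2.copyMakeBorder(i,0,h-i.shape[0],0,0,cv2.BORDER_CONSTANT)
cv2.imwrite("pics/z0.png",np.hstack([p(a),p(b)]))
```

```text
(no output)
```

View pics/z0.png

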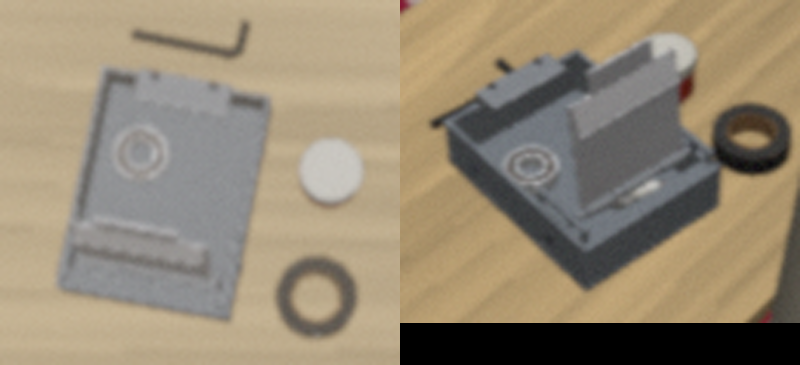

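```bash
cat > h.py <<'E'
import numpy as np
def ray(c,px,z):
    K,V=c["camera_matrix"],c["view"]; R,t=V[:3,:3],V[:3,3]; o=-R.T@t
    d=np.linalg.solve(K,[px[0],px[1],1]); d=R.T@np.array([d[0],-d[1],-d[2]])
    return o+d*(z-o[2])/d[2]
def proj(c,P):
    p=c["view"][:3,:3]@P+c["view"][:3,3]; q=c["camera_matrix"]@[p[0],-p[1],-p[2]]; return q[:2]/q[2]
E
python3 - <<'E'
from rig import eyes
from h import *
c=eyes.get_calibration("top"); s=eyes.get_calibration("side")
f=lambda u:(230+u[0]/3.478,150+u[1]/3.478)
P=[ray(c,f(u),.069) for u in [(104,68),(270,98),(232,320),(58,290)]]
for p in P: print(p.round(4))
print("edges",[round(float(np.linalg.norm(P[i]-P[i-1])),4) for i in range(4)],"centre",np.mean(P,0))
for i,j in((3,0),(2,1)): d=P[j]-P[i]; print(np.degrees(np.arctan2(d[1],d[0])))
for u in [(233,117),(135,104)]: print("lip",ray(c,f(u),.0815).round(4))
g=lambda u:(245+u[0]/3.077,180+u[1]/3.077)
for u in [(187,290),(318,180),(50,120)]: print("side",ray(s,g(u),.069).round(4))
print(eyes.get_calibration("wrist"))
E
```

```text
[ 0.6317 -0.1582  0.069 ]
[ 0.6122 -0.2836  0.069 ]
[ 0.4453 -0.2607  0.069 ]
[ 0.4638 -0.133   0.069 ]
edges [0.1697, 0.1269, 0.1685, 0.129] centre [ 0.53823447 -0.20886503  0.069     ]
-8.523882330276024
-7.789431337745657
lip [ 0.5941 -0.2568  0.0815]
lip [ 0.6018 -0.184   0.0815]
side [ 0.4424 -0.1041  0.069 ]
side [ 0.439  -0.2429  0.069 ]
side [ 0.6311 -0.1587  0.069 ]
{'camera_matrix': array([[329.58853908,   0.        , 323.63904731],
       [  0.        , 329.58853908, 195.30605596],
       [  0.        ,   0.        ,   1.        ]]), 'view': array([[ 0.33505272, -0.94219641, -0.00236527, -0.57381835],
       [ 0.89758884,  0.31995119, -0.30325816,  0.03883396],
       [ 0.28648552,  0.09948443,  0.9529055 , -0.38148145],
       [ 0.        ,  0.        ,  0.        ,  1.        ]])}
```

Case top rim measures 170 × 128 mm as expected, centre (0.538,-0.209), yaw about -8.2°. I'll close the fingers and move behind and above the tab, turning to line up with the case.

Request:
drive_tool --rows '[[[0,0,-0.06],[2.6,4.4,0.4],0],[[0,0,-0.06],[2.6,4.4,0.4],0],[[0,0,-0.06],[2.6,4.4,0.4],0],[[0,0,-0.06],[2.6,4.4,0.4],0],[[0,0,-0.06],[2.6,4.4,0.4],0],[[0,0,-0.06],[2.6,4.4,0.4],0],[[0,0,-0.06],[2.6,4.4,0.4],0],[[0,0,-0.06],[2.6,4.4,0.4],0]]' --force 20

```text
clock: 1.1
position: [0.4011, -0.1881, 0.2484]
ee_rot: [0.0, 0.998, -0.07, -0.0]
contact_force: [0.1, -0.9, -0.1]
width: -0.0001
gripper_force: 0.0
```

Request:
drive_tool --rows '[[[0,0,0],[0,0,0],0],[[0,0,0],[0,0,0],0]]'

```text
clock: 1.35
position: [0.4004, -0.19, 0.2482]
ee_rot: [0.0, 0.998, -0.068, -0.0]
contact_force: [-1.3, 0.1, -0.2]
width: -0.0001
gripper_force: 0.0
```

Run:
```python
from rig import manip, eyes
from h import *
import cv2
c=eyes.get_calibration("wrist"); s=manip.get_state(); im=eyes.get_image("wrist")
cv2.imwrite("pics/w1.png",im[:,:,::-1]); np.savez("w1.npz",K=c["camera_matrix"],V=c["view"])
print(s["position"],s["ee_rot"],s["width"],s["contact_force"])
for yaw in [-8.2]:
  a=np.radians(yaw);R=np.array([[np.cos(a),-np.sin(a),0],[np.sin(a),np.cos(a),0],[0,0,1]]);C=np.array([.538,-.209,.024])
  for n,p in dict(nearL=(-.085,.065,.045),nearR=(-.085,-.065,.045),farL=(.085,.065,.045),tabtipL=(-.065,.028,.1655),tabtipR=(-.065,-.028,.1655)).items(): print(n,proj(c,C+R@p).round(1))
```

```text
[ 0.40035351 -0.18996651  0.24822557] [ 3.17412320e-04  9.97653770e-01 -6.84587988e-02 -4.96644840e-04] -7.26902146902785e-05 [-1.29188029  0.05879743 -0.24597299]
nearL [258.6 115.4]
nearR [388.9 116.2]
farL [247.6 -92.2]
tabtipL [279.6  97.4]
tabtipR [368.3  97.9]
```

View pics/w1.png

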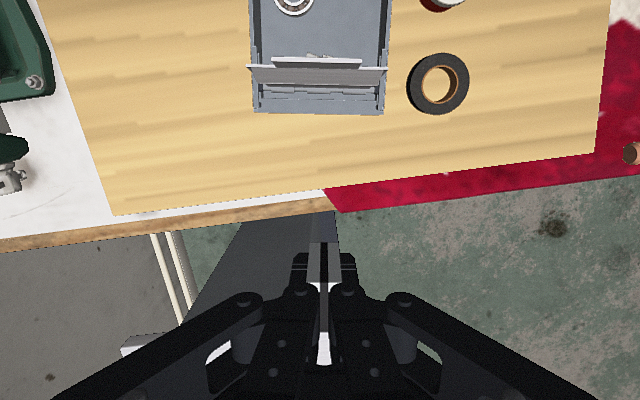

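The wrist view shows the case near-edge corners at about (253,110) and (384,115). The tongue is near row 58, while 97 was predicted, so the tab may be leaning forward. I'll zoom in.

Run:
```python
import cv2
from h import *
im=cv2.imread("pics/w1.png"); cv2.imwrite("pics/w1z.png",cv2.resize(im[0:120,235:395],None,fx=5,fy=5,interpolation=cv2.INTER_CUBIC))
d=np.load("w1.npz");c=dict(camera_matrix=d["K"],view=d["V"])
P=[ray(c,u,.069) for u in [(253,110),(384,115)]]
print(P, np.linalg.norm(P[0]-P[1]))
for u in [(273,57),(362,64)]: print(ray(c,u,.1895))
```

```text
[array([ 0.46905675, -0.12808677,  0.069     ]), array([ 0.44645649, -0.25649068,  0.069     ])] 0.1303776657181951
[ 0.50142612 -0.17221523  0.1895    ]
[ 0.49006188 -0.22550929  0.1895    ]
```

View pics/w1z.png

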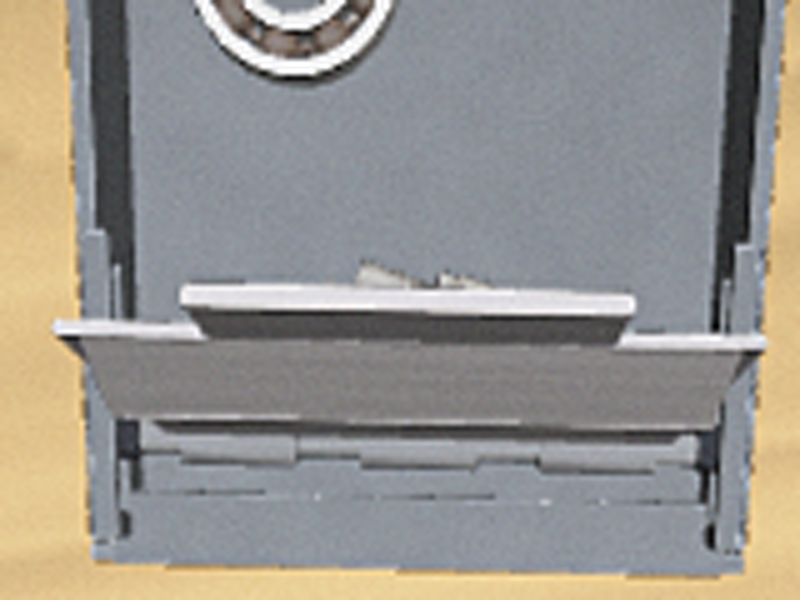

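The tab leans slightly forward (about 1.38 rad), the hinge pin is near (0.475,-0.1985), and yaw is about -9°. Next I drop behind the tab.

Request:
drive_tool --rows '[[[0,0,-0.01],[1.0,-0.1,-2.6],0],[[0,0,-0.01],[1.0,-0.1,-2.6],0],[[0,0,0],[1.0,-0.1,-2.6],0],[[0,0,0],[1.0,0,-2.6],0],[[0,0,0],[0,0,0],0],[[0,0,0],[0,0,0],0]]'

```text
clock: 2.15
position: [0.4404, -0.1938, 0.1451]
ee_rot: [0.0, 0.997, -0.08, 0.0]
contact_force: [-0.3, 0.2, 0.3]
width: 0.0002
gripper_force: 0.0
```

Request:
drive_tool --rows '[[[0,0,0],[0.8,-0.1,0],0],[[0,0,0],[0.8,-0.1,0],0],[[0,0,0],[0.7,-0.1,0],0],[[0,0,0],[0.7,-0.1,0],0],[[0,0,0],[0.5,-0.1,0],0],[[0,0,0],[0,0,0],0]]'

```text
clock: 2.9
position: [0.4761, -0.1978, 0.1444]
ee_rot: [0.0, 0.997, -0.079, -0.0]
contact_force: [0.1, 0.2, -0.0]
width: 0.0003
gripper_force: 0.0
```

Run:
```python
from rig import manip, eyes
import cv2, numpy as np
w=eyes.get_image("wrist")[:,:,::-1]; s=eyes.get_image("side")[160:285,235:385,::-1]
cv2.imwrite("pics/c2.png",np.hstack([w[80:400,150:490],cv2.resize(s,(384,320),interpolation=cv2.INTER_CUBIC)]))
```

```text
(no output)
```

View pics/c2.png

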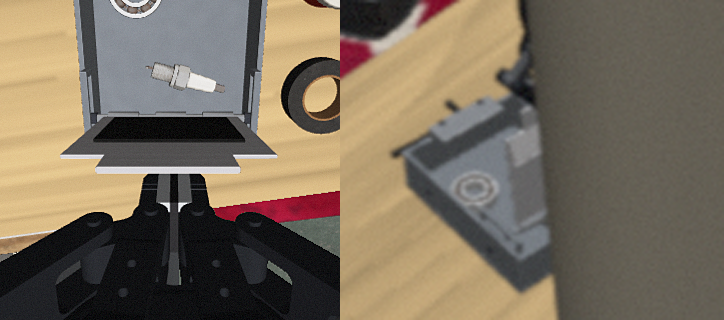

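The fingers are behind the tab, centred to within 2–3 mm, and the contents are undisturbed. Starting the fold along an arc about the pin.

Request:
drive_tool --rows '[[[0,0,0],[0.47,-0.07,-0.15],0],[[0,0,0],[0.47,-0.08,-0.15],0],[[0,0,0],[0.4,-0.06,-0.19],0],[[0,0,0],[0.4,-0.07,-0.2],0],[[0,0,0],[0.37,-0.06,-0.25],0],[[0,0,0],[0.36,-0.06,-0.25],0],[[0,0,0],[0.33,-0.05,-0.3],0],[[0,0,0],[0.32,-0.05,-0.31],0]]'

```text
clock: 4.0
position: [0.5072, -0.2028, 0.1264]
ee_rot: [0.0, 0.997, -0.079, 0.0]
contact_force: [-0.3, 0.4, 1.9]
width: -0.0001
gripper_force: 0.6
```

Run:
```python
from rig import manip, eyes
import cv2, numpy as np
w=eyes.get_image("wrist")[:,:,::-1]; s=eyes.get_image("side")[160:285,235:385,::-1]
cv2.imwrite("pics/c3.png",np.hstack([w[80:400,150:490],cv2.resize(s,(384,320),interpolation=cv2.INTER_CUBIC)]))
print(manip.get_state()["contact_force"])
```

```text
[ 0.32465741  0.82364563 -0.20316376]
```

View pics/c3.png

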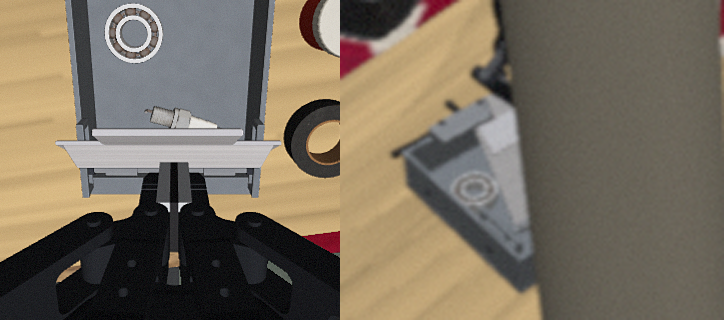

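The tab is folding with the fingertips just behind the step. Continuing the arc.

Request:
drive_tool --rows '[[[0,0,0],[0.28,-0.04,-0.35],0],[[0,0,0],[0.28,-0.05,-0.35],0],[[0,0,0],[0.22,-0.03,-0.39],0],[[0,0,0],[0.22,-0.04,-0.39],0],[[0,0,0],[0.16,-0.03,-0.42],0],[[0,0,0],[0.16,-0.03,-0.42],0],[[0,0,0],[0.1,-0.01,-0.44],0],[[0,0,0],[0.1,-0.02,-0.43],0]]'

```text
clock: 5.1
position: [0.5219, -0.2051, 0.0941]
ee_rot: [-0.0, 0.997, -0.079, -0.0]
contact_force: [0.8, -0.2, 1.5]
width: 0.0001
gripper_force: 0.7
```

Request:
drive_tool --rows '[[[0,0,0],[0.03,0,-0.3],0],[[0,0,0],[0.03,0,-0.3],0],[[0,0,0],[0,0,-0.2],0],[[0,0,0],[0,0,0],0]]'

```text
clock: 5.6
position: [0.5226, -0.2053, 0.0865]
ee_rot: [0.0, 0.997, -0.079, -0.0]
contact_force: [-0.5, -0.2, 1.3]
width: 0.0003
gripper_force: 0.3
```

Request:
drive_tool --rows '[[[0,0,0],[0,0,-0.1],0],[[0,0,0],[0,0,-0.1],0],[[0,0,0],[0,0,0],0]]'

```text
clock: 5.98
position: [0.5228, -0.2053, 0.0846]
ee_rot: [0.0, 0.997, -0.079, 0.0]
contact_force: [-0.5, 0.2, 2.0]
width: 0.0
gripper_force: 0.6
```

Run:
```python
from rig import manip, eyes
import cv2, numpy as np
w=eyes.get_image("wrist")[:,:,::-1]; t=eyes.get_image("top")[150:255,230:345,::-1]
cv2.imwrite("pics/c4.png",np.hstack([w[80:400,150:490],cv2.resize(t,(350,320),interpolation=cv2.INTER_CUBIC)]))
s=manip.get_state();print(s["contact_force"],s["position"])
```

```text
[ 0.29019892 -0.46279025  1.09659723] [ 0.52264162 -0.20527362  0.08458528]
```

View pics/c4.png

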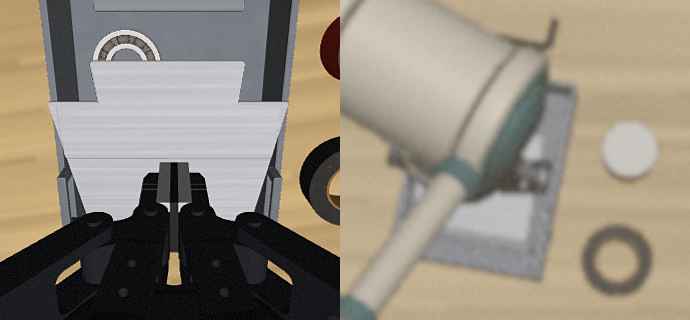

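The tab is nearly flat, with the fingertips just behind the step line (crop row 158) and the lip ahead at row 5. Next I press down until the hard stop shows in the force.

Request:
drive_tool --rows '[[[0,0,0],[0,0,-0.1],0],[[0,0,0],[0,0,-0.1],0],[[0,0,0],[0,0,0],0]]'

```text
clock: 6.45
position: [0.5227, -0.2053, 0.0825]
ee_rot: [0.0, 0.997, -0.079, -0.0]
contact_force: [0.0, -0.2, 1.3]
width: -0.0
gripper_force: 0.6
```

Request:
drive_tool --rows '[[[0,0,0],[0,0,-0.05],0],[[0,0,0],[0,0,-0.05],0],[[0,0,0],[0,0,0],0]]'

```text
clock: 6.82
position: [0.5227, -0.2053, 0.0816]
ee_rot: [0.0, 0.997, -0.079, -0.0]
contact_force: [1.0, -0.4, 1.3]
width: 0.0003
gripper_force: 0.7
```

Request:
drive_tool --rows '[[[0,0,0],[0,0,-0.1],0],[[0,0,0],[0,0,0],0]]'

```text
clock: 7.08
position: [0.5227, -0.2053, 0.0806]
ee_rot: [0.0, 0.997, -0.079, -0.0]
contact_force: [1.1, 0.0, 1.5]
width: 0.0001
gripper_force: 0.7
```

Request:
drive_tool --rows '[[[0,0,0],[0,0,-0.1],0],[[0,0,0],[0,0,0],0]]'

```text
clock: 7.32
position: [0.5227, -0.2053, 0.0795]
ee_rot: [0.0, 0.997, -0.079, -0.0]
contact_force: [0.6, -0.1, 2.2]
width: 0.0001
gripper_force: 0.6
```

Request:
drive_tool --rows '[[[0,0,0],[0,0,-0.1],0],[[0,0,0],[0,0,0],0]]'

```text
clock: 7.58
position: [0.5227, -0.2053, 0.0785]
ee_rot: [0.0, 0.997, -0.079, -0.0]
contact_force: [0.3, -0.1, 2.1]
width: -0.0002
gripper_force: 0.7
```

Request:
drive_tool --rows '[[[0,0,0],[0,0,-0.1],0],[[0,0,0],[0,0,0],0]]'

```text
clock: 7.82
position: [0.5227, -0.2053, 0.0775]
ee_rot: [0.0, 0.997, -0.079, -0.0]
contact_force: [1.1, 0.1, 1.8]
width: -0.0002
gripper_force: 0.7
```

Request:
drive_tool --rows '[[[0,0,0],[0,0,-0.1],0],[[0,0,0],[0,0,0],0]]'

```text
clock: 8.07
position: [0.5227, -0.2052, 0.0766]
ee_rot: [0.0, 0.997, -0.079, -0.0]
contact_force: [0.2, -1.0, 1.4]
width: 0.0002
gripper_force: 0.7
```

Run:
```python
from rig import manip, eyes
from h import *
import cv2
c=eyes.get_calibration("wrist");w=eyes.get_image("wrist")[:,:,::-1]
cv2.imwrite("pics/c5.png",cv2.resize(w[60:300,200:440],(600,600),interpolation=cv2.INTER_CUBIC)); np.savez("c5.npz",K=c["camera_matrix"],V=c["view"])
s=manip.get_state();print(s["contact_force"],s["position"])
a=np.radians(-9);R=np.array([[np.cos(a),-np.sin(a),0],[np.sin(a),np.cos(a),0],[0,0,1]]);C=np.array([.475,-.1985,.0745])
for th in (0,.1,.2):
  for n,(r,y,h) in dict(tongueL=(.115,.028,0),tongueR=(.115,-.028,0),stepL=(.07,.045,.007),stepR=(.07,-.045,.007)).items():
    p=C+R@[r*np.cos(th)-h*np.sin(th),y,r*np.sin(th)+h*np.cos(th)]; print(th,n,((proj(c,p)-[200,60])*2.5).round(0))
```

```text
[ 0.34707464 -0.2892302   1.70833758] [ 0.52263009 -0.20524814  0.07653317]
0 tongueL [168. 140.]
0 tongueR [463. 140.]
0 stepL [ 89. 376.]
0 stepR [543. 375.]
0.1 tongueL [158. 148.]
0.1 tongueR [475. 148.]
0.1 stepL [ 80. 394.]
0.1 stepR [552. 393.]
0.2 tongueL [146. 165.]
0.2 tongueR [487. 164.]
0.2 stepL [ 71. 416.]
0.2 stepR [562. 416.]
```

View pics/c5.png

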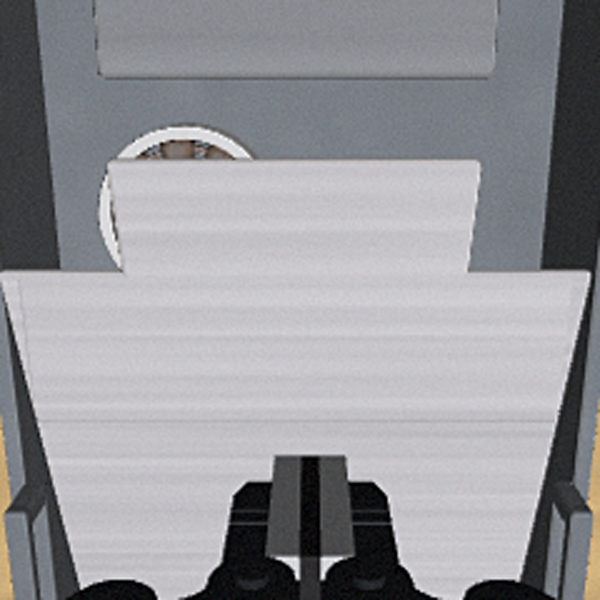

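Run:
```python
from h import *
d=np.load("c5.npz");c=dict(camera_matrix=d["K"],view=d["V"])
a=np.radians(-9);R=np.array([[np.cos(a),-np.sin(a),0],[np.sin(a),np.cos(a),0],[0,0,1]]);C=np.array([.475,-.1985,.0745])
px=lambda p:(200+p[0]/2.5,60+p[1]/2.5); q=lambda P:((proj(c,P)-[200,60])*2.5).round(0)
V=c["view"];print("cam",-V[:3,:3].T@V[:3,3])
T=np.array([.5226,-.2052,.0765])
for dz in(-.011,0,.011,.02):
  for dx in(-.011,.011): print("tool",dz,dx,q(T+R@[dx,0,dz]), "w",q(T+R@[dx,.0145,dz]))
for n,x,y in(("lipL",.125,.035),("lipR",.125,-.035)): print(n,q(C+R@[x,y,.007]))
for z in(.0745,.085,.09,.095,.1,.105,.11):
  A=[R.T@(ray(c,px(p),z)-C) for p in((112,160),(480,160),(5,272),(588,272),(310,420),(310,457))]
  print(z,"tongueW",(A[0]-A[1])[1].round(4),"x",A[0][0].round(4),"shoulderW",(A[2]-A[3])[1].round(4),"x",A[2][0].round(4),"step x",A[4][0].round(4),"tip x",A[5][0].round(4))
```

```text
cam [ 0.60026638 -0.21720964  0.2347363 ]
tool -0.011 -0.011 [311. 487.] w [248. 487.]
tool -0.011 0.011 [311. 397.] w [246. 397.]
tool 0 -0.011 [312. 511.] w [244. 511.]
tool 0 0.011 [311. 417.] w [242. 417.]
tool 0.011 -0.011 [312. 538.] w [240. 538.]
tool 0.011 0.011 [312. 439.] w [237. 439.]
tool 0.02 -0.011 [312. 563.] w [237. 563.]
tool 0.02 0.011 [312. 459.] w [233. 459.]
lipL [119.  85.]
lipR [513.  85.]
0.0745 tongueW 0.0703 x 0.1113 shoulderW 0.116 x 0.0894 step x 0.0574 tip x 0.0489
0.085 tongueW 0.0657 x 0.1123 shoulderW 0.1084 x 0.0919 step x 0.062 tip x 0.054
0.09 tongueW 0.0635 x 0.1128 shoulderW 0.1048 x 0.093 step x 0.0641 tip x 0.0564
0.095 tongueW 0.0613 x 0.1133 shoulderW 0.1012 x 0.0942 step x 0.0663 tip x 0.0588
0.1 tongueW 0.0591 x 0.1137 shoulderW 0.0976 x 0.0954 step x 0.0685 tip x 0.0612
0.105 tongueW 0.0569 x 0.1142 shoulderW 0.0939 x 0.0965 step x 0.0706 tip x 0.0637
0.11 tongueW 0.0547 x 0.1147 shoulderW 0.0903 x 0.0977 step x 0.0728 tip x 0.0661
```

The view gives tab angle ≈ 0.28. The visible fingertip row (243) is the same as in the free view, so the tips are really about 14 mm behind where I assumed. The flat stop should therefore come at a TCP z of about 0.060, and I continue down gently.

Request:
drive_tool --rows '[[[0,0,0],[0.04,0,-0.2],0],[[0,0,0],[0.04,0,-0.2],0],[[0,0,0],[0.04,0,-0.2],0],[[0,0,0],[0.03,0,-0.2],0],[[0,0,0],[0.03,0,-0.2],0],[[0,0,0],[0,0,-0.1],0],[[0,0,0],[0,0,0],0]]'

```text
clock: 9.0
position: [0.5243, -0.2051, 0.0654]
ee_rot: [-0.0, 0.997, -0.079, -0.0]
contact_force: [1.2, 0.5, 2.1]
width: 0.0002
gripper_force: 0.7
```

Request:
drive_tool --rows '[[[0,0,0],[0,0,-0.1],0],[[0,0,0],[0,0,-0.1],0],[[0,0,0],[0,0,0],0]]'

```text
clock: 9.38
position: [0.5245, -0.2052, 0.0635]
ee_rot: [-0.0, 0.997, -0.079, -0.0]
contact_force: [1.4, -1.6, 1.3]
width: -0.0
gripper_force: 0.8
```

Request:
drive_tool --rows '[[[0,0,0],[0,0,-0.1],0],[[0,0,0],[0,0,-0.1],0],[[0,0,0],[0,0,0],0]]'

```text
clock: 9.75
position: [0.5246, -0.2052, 0.0615]
ee_rot: [-0.0, 0.997, -0.079, -0.0]
contact_force: [0.8, -0.1, 1.7]
width: -0.0003
gripper_force: 0.8
```

Request:
drive_tool --rows '[[[0,0,0],[0,0,-0.1],0],[[0,0,0],[0,0,0],0]]'

```text
clock: 10.0
position: [0.5246, -0.2053, 0.0606]
ee_rot: [0.0, 0.997, -0.079, 0.0]
contact_force: [1.6, -0.3, 2.1]
width: -0.0002
gripper_force: 0.8
```

Request:
drive_tool --rows '[[[0,0,0],[0,0,-0.1],0],[[0,0,0],[0,0,0],0]]'

```text
clock: 10.25
position: [0.5247, -0.2053, 0.0597]
ee_rot: [0.0, 0.997, -0.079, 0.0]
contact_force: [1.3, -0.2, 3.2]
width: 0.0002
gripper_force: 1.2
```

Request:
drive_tool --rows '[[[0,0,0],[0,0,-0.1],0],[[0,0,0],[0,0,0],0]]'

```text
clock: 10.5
position: [0.5246, -0.2053, 0.0594]
ee_rot: [0.0, 0.997, -0.079, 0.0]
contact_force: [-0.2, 0.4, 7.7]
width: -0.0003
gripper_force: 3.8
```

Hard stop reached at z ≈ 0.0597, with the force rising to 8 N. Keeping it pressed, I push towards the lip.

Request:
drive_tool --rows '[[[0,0,0],[0,0,-0.04],0],[[0,0,0],[0.2,-0.03,0],0],[[0,0,0],[0.2,-0.03,0],0],[[0,0,0],[0.2,-0.03,0],0],[[0,0,0],[0,0,0],0]]'

```text
clock: 11.12
position: [0.5284, -0.2058, 0.0593]
ee_rot: [-0.0, 0.997, -0.079, -0.002]
contact_force: [-4.3, 1.2, 12.2]
width: -0.0001
gripper_force: 6.1
```

Request:
drive_tool --rows '[[[0,0,0],[0.2,-0.03,0],0],[[0,0,0],[0.2,-0.03,0],0],[[0,0,0],[0,0,0],0]]'

```text
clock: 11.5
position: [0.5324, -0.2065, 0.0593]
ee_rot: [-0.0, 0.997, -0.079, -0.002]
contact_force: [-4.8, -0.4, 12.0]
width: -0.0003
gripper_force: 6.1
```

Request:
drive_tool --rows '[[[0,0,0],[0.2,-0.03,0],0],[[0,0,0],[0.2,-0.03,0],0],[[0,0,0],[0,0,0],0]]'

```text
clock: 11.88
position: [0.5364, -0.2071, 0.0592]
ee_rot: [0.0, 0.997, -0.079, -0.002]
contact_force: [-5.0, 1.3, 13.2]
width: 0.0002
gripper_force: 6.0
```

Request:
drive_tool --rows '[[[0,0,0],[0.2,-0.03,0],0],[[0,0,0],[0.2,-0.03,0],0],[[0,0,0],[0.2,-0.03,0],0],[[0,0,0],[0.2,-0.03,0],0],[[0,0,0],[0,0,0],0]]'

```text
clock: 12.5
position: [0.5444, -0.2084, 0.0592]
ee_rot: [0.0, 0.997, -0.079, -0.002]
contact_force: [-5.1, 0.1, 10.6]
width: 0.0002
gripper_force: 5.9
```

Request:
drive_tool --rows '[[[0,0,0],[0.2,-0.03,0],0],[[0,0,0],[0.2,-0.03,0],0],[[0,0,0],[0.2,-0.03,0],0],[[0,0,0],[0,0,0],0]]'

```text
clock: 13.0
position: [0.547, -0.2086, 0.059]
ee_rot: [-0.0, 0.997, -0.078, -0.005]
contact_force: [-10.8, 0.2, 15.5]
width: -0.0001
gripper_force: 7.7
```

Request:
drive_tool --rows '[[[0,0,0],[0.2,-0.03,0],0],[[0,0,0],[0.2,-0.03,0],0],[[0,0,0],[0,0,0],0]]'

```text
clock: 13.38
position: [0.5513, -0.209, 0.0589]
ee_rot: [-0.001, 0.997, -0.078, -0.005]
contact_force: [-9.4, -0.8, 14.1]
width: -0.0001
gripper_force: 7.4
```

Request:
drive_tool --rows '[[[0,0,0],[0.2,-0.03,0],0],[[0,0,0],[0.2,-0.03,0],0],[[0,0,0],[0,0,0],0]]'

```text
clock: 13.75
position: [0.5554, -0.2095, 0.0589]
ee_rot: [-0.001, 0.997, -0.079, -0.005]
contact_force: [-9.1, 1.4, 14.2]
width: -0.0002
gripper_force: 7.2
```

Run:
```python
from rig import manip, eyes
import cv2
from h import *
c=eyes.get_calibration("wrist");w=eyes.get_image("wrist")[:,:,::-1]
cv2.imwrite("pics/c6.png",cv2.resize(w[0:300,170:470],(600,600),interpolation=cv2.INTER_CUBIC)); np.savez("c6.npz",K=c["camera_matrix"],V=c["view"])
s=manip.get_state();print(s["contact_force"],s["position"])
```

```text
[-9.86269395  1.14136369 13.93867491] [ 0.5554105  -0.20954127  0.058915  ]
```

View pics/c6.png

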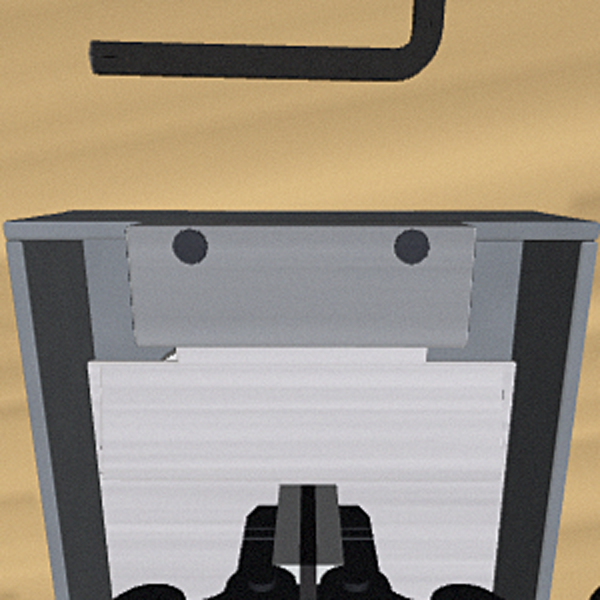

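Run:
```python
from h import *
d=np.load("c6.npz");c=dict(camera_matrix=d["K"],view=d["V"])
a=np.radians(-9);R=np.array([[np.cos(a),-np.sin(a),0],[np.sin(a),np.cos(a),0],[0,0,1]]);C=np.array([.475,-.1985,.0745])
f=lambda p,z:(R.T@(ray(c,(170+p[0]/2,p[1]/2),z)-C)).round(4)
print("lip L,R",f((133,345),.0815),f((470,345),.0815),"bolt end",f((130,226),.0815))
print("shoulder L,R",f((89,362),.0745),f((515,362),.0745))
```

```text
lip L,R [0.1268 0.0389 0.007 ] [ 0.1268 -0.0321  0.007 ] bolt end [0.1512 0.0375 0.007 ]
shoulder L,R [ 0.1211  0.051  -0.    ] [ 0.1211 -0.0442 -0.    ]
```

Request:
drive_tool --rows '[[[0,0,0],[0.2,-0.03,0],0],[[0,0,0],[0.2,-0.03,0],0],[[0,0,0],[0,0,0],0]]'

```text
clock: 14.18
position: [0.5581, -0.2099, 0.0587]
ee_rot: [-0.001, 0.997, -0.078, -0.006]
contact_force: [-11.1, 1.4, 15.5]
width: -0.0002
gripper_force: 9.0
```

Request:
drive_tool --rows '[[[0,0,0],[0.2,-0.03,0],0],[[0,0,0],[0,0,0],0]]'

```text
clock: 14.42
position: [0.558, -0.2098, 0.0586]
ee_rot: [-0.001, 0.997, -0.078, -0.008]
contact_force: [-15.1, 1.1, 17.5]
width: 0.0001
gripper_force: 10.1
```

Request:
drive_tool --rows '[[[0,0,0],[0.15,-0.02,0],0],[[0,0,0],[0,0,0],0]]'

```text
clock: 14.68
position: [0.5581, -0.2098, 0.0585]
ee_rot: [-0.001, 0.997, -0.078, -0.01]
contact_force: [-16.9, 1.0, 18.2]
width: 0.0002
gripper_force: 10.9
```

Run:
```python
from rig import manip, eyes
import cv2
from h import *
c=eyes.get_calibration("wrist");w=eyes.get_image("wrist")[:,:,::-1]
d=np.load("c6.npz");c0=dict(camera_matrix=d["K"],view=d["V"])
a=np.radians(-9);R=np.array([[np.cos(a),-np.sin(a),0],[np.sin(a),np.cos(a),0],[0,0,1]]);C=np.array([.475,-.1985,.0745])
# brightness profiles: lip/tongue edge at mid column, lip-side floor/shoulder edge at col left of tongue
def edges(im,c):
  g=cv2.cvtColor(np.ascontiguousarray(im),cv2.COLOR_BGR2GRAY).astype(float)
  for cols,z in((slice(280,360),.0815),(slice(218,230),.0745)):
    p=np.diff(g[150:225,cols].mean(1)); k=p.argmax()+150.5; print(k,p.max().round(1),(R.T@(ray(c,(170+(cols.start+cols.stop)/2-170,k),z)-C)).round(4))
edges(w,c)
old=cv2.imread("pics/c6.png"); o=np.zeros_like(w); o[0:300,170:470]=cv2.resize(old,(300,300),interpolation=cv2.INTER_AREA); edges(o,c0)
s=manip.get_state();print(s["contact_force"],s["position"])
```

```text
180.5 49.0 [0.1264 0.0039 0.007 ]
186.5 89.6 [0.1215 0.0469 0.    ]
173.5 45.1 [0.1264 0.0037 0.007 ]
180.5 65.4 [ 0.1213  0.0467 -0.    ]
[-17.46681644   1.42890582  19.54042834] [ 0.55807488 -0.20977499  0.05847024]
```

The shoulder stayed put while the fingertip slid up to the step, and there is now a firm stop at 17 N, so the tab is home. Easing off the push and lifting straight up.

Request:
drive_tool --rows '[[[0,0,0],[-0.2,0.03,0],0],[[0,0,0],[0,0,0.1],0],[[0,0,0],[0,0,0.2],0],[[0,0,0],[0,0,0.4],0],[[0,0,0],[-0.2,0,1.0],0],[[0,0,0],[-1,0,3.0],0],[[0,0,0],[-2,0,4],0],[[0,0,0],[-3,0,4],0]]'

```text
clock: 15.72
position: [0.5037, -0.2114, 0.186]
ee_rot: [-0.0, 0.997, -0.079, -0.0]
contact_force: [-0.1, -0.7, -0.1]
width: -0.0001
gripper_force: 0.0
```

Request:
drive_tool --rows '[[[0,0,0],[-4,0,3],0],[[0,0,0],[-4,0,2],0],[[0,0,0],[-3,0,0],0],[[0,0,0],[0,0,0],0],[[0,0,0],[0,0,0],0],[[0,0,0],[0,0,0],0]]'

```text
clock: 16.48
position: [0.3949, -0.2116, 0.2349]
ee_rot: [-0.0, 0.997, -0.079, -0.0]
contact_force: [-0.1, 0.1, -0.0]
width: 0.0001
gripper_force: 0.0
```

Run:
```python
from rig import manip, eyes
import cv2
from h import *
c=eyes.get_calibration("wrist");w=np.ascontiguousarray(eyes.get_image("wrist")[:,:,::-1]);cv2.imwrite("pics/c7.png",w)
a=np.radians(-9);R=np.array([[np.cos(a),-np.sin(a),0],[np.sin(a),np.cos(a),0],[0,0,1]]);C=np.array([.475,-.1985,.0745])
g=cv2.cvtColor(w,cv2.COLOR_BGR2GRAY).astype(int)
# brightness along the case axis: mid line (tongue/lip) and y=.042 (shoulder), in mm from pin
for y in(.003,.042):
  print(y,[(x,int(g[int(v),int(u)])) for x in range(90,150,3) for u,v in [proj(c,C+R@[x/1000,y,0])] if 0<=v<400])
print(manip.get_state()["contact_force"],manip.get_state()["position"])
```

```text
0.003 []
0.042 []
[ 0.57217718 -0.43095187 -1.02853157] [ 0.3948613  -0.21152419  0.23484878]
```

Request:
drive_tool --rows '[[[0,0,0],[4,0,2],0],[[0,0,0],[5,0,2],0],[[0,0,0],[4,0,2],0],[[0,0,0],[0,0,0],0],[[0,0,0],[0,0,0],0]]'

```text
clock: 17.15
position: [0.5237, -0.2111, 0.2941]
ee_rot: [-0.0, 0.997, -0.079, -0.001]
contact_force: [-0.9, 1.2, -0.8]
width: -0.0001
gripper_force: 0.0
```

Run:
```python
from rig import manip, eyes
import cv2
from h import *
c=eyes.get_calibration("wrist");w=np.ascontiguousarray(eyes.get_image("wrist")[:,:,::-1])
a=np.radians(-9);R=np.array([[np.cos(a),-np.sin(a),0],[np.sin(a),np.cos(a),0],[0,0,1]]);C=np.array([.475,-.1985,.0745])
g=cv2.cvtColor(w,cv2.COLOR_BGR2GRAY).astype(int)
for y in(.003,.043):
  print(y,[(x,int(g[int(v),int(u)])) for x in range(60,156,3) for u,v in [proj(c,C+R@[x/1000,y,0])] if 0<=v<400])
m=((g>165)&(w.max(2).astype(int)-w.min(2)<25)).astype(np.uint8)
n,l,st,ce=cv2.connectedComponentsWithStats(m)
u0=proj(c,C+R@[.105,.003,0]);k=l[int(u0[1]),int(u0[0])];print(k,st[k])
r=int(proj(c,C+R@[.114,.003,0])[1]); xs=np.where(l[r]==k)[0]
if k and len(xs): print("width near shoulder at flat z",[ (R.T@(ray(c,(x,r),.0745)-C)).round(4) for x in(xs.min(),xs.max())])
print(manip.get_state()["contact_force"])
```

```text
0.003 [(60, 193), (63, 191), (66, 193), (69, 196), (72, 194), (75, 188), (78, 199), (81, 194), (84, 197), (87, 190), (90, 197), (93, 197), (96, 190), (99, 197), (102, 191), (105, 202), (108, 194), (111, 200), (114, 192), (117, 203), (120, 189), (123, 194), (126, 143), (129, 149), (132, 142), (135, 141), (138, 143), (141, 137), (144, 140), (147, 139), (150, 129), (153, 183)]
0.043 [(60, 194), (63, 190), (66, 189), (69, 188), (72, 195), (75, 190), (78, 198), (81, 190), (84, 194), (87, 195), (90, 192), (93, 194), (96, 187), (99, 192), (102, 192), (105, 200), (108, 197), (111, 197), (114, 190), (117, 196), (120, 207), (123, 122), (126, 125), (129, 124), (132, 124), (135, 122), (138, 122), (141, 123), (144, 135), (147, 122), (150, 138), (153, 167)]
10 [ 273   93   88   86 6961]
width near shoulder at flat z [array([0.1145, 0.0519, 0.    ]), array([ 0.1144, -0.0441,  0.    ])]
[-0.08032827 -0.1804585   0.4240709 ]
```

The tab is still flat after letting go: it measures 96 mm wide at flat height, its shoulder is at 121–122 mm as before, and the tongue is under the lip. The robot is clear, so I'm handing in.

```bash
python3 -c "
from rig import job
print(job.sign_off())"
```

```text
the job is handed in; nothing more can be done
None
```

I folded the tab flat and, keeping it pressed, pushed it home under the lip. It stayed shut after release, the fingers touched only the tab, and I handed the job in at about 17 s.

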